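# Lock the photo turntable with its index pin

### The job

Lock the photo turntable: take the index pin out of its holder block and get it fully home, its head down on the eyelet, through the eyelet of the bracket and into the one index hole of the platter. The platter first stands with the hole elsewhere; its finger post is there to turn the hole under the eyelet. Keep the little tree standing on the platter, and leave the white bottle and the black bangle where they are.

Things in the scene. Friction and masses are not known exactly. Their poses are not given: they have to be found in the camera images.
- index_pin: loose steel pin, 60 mm long, upright in the holder at the start. Shaft 10 mm diameter and 34 mm long with a tapered tip (6 mm across at its end); head a plain cylinder 20 mm diameter, 26 mm high, for gripping. Origin: centre of the tip's end face; +z runs up the shaft to the head. Its weight is about 70 g and varies.
- pin_holder: fixed aluminium block 54 x 54 x 28 mm high with a vertical blind hole 14 mm diameter; the pin's tip rests 4 mm above the table, so its head stands 38 to 64 mm above the table. Origin: centre of the block's underside.
- eyelet (a point): centre of the eyelet's top rim, 62 mm above the table. The eyelet is a fixed upright aluminium ring, 12 mm bore with a 2 mm chamfer on top, 27 mm outer diameter, 20 mm long, 4 mm above the platter. z up, +x radially away from the platter's axis. With the tip only resting on the platter the pin's head stands 10 mm above the eyelet; home, it sits on it.
- platter_centre (a point): point on the platter's vertical turning axis at its top face, 38 mm above the table. Round white platter, 200 mm diameter, 14 mm thick, with a single index hole right through it (13 mm diameter, 1.5 mm chamfer) 85 mm from the axis. It turns stiffly (1 to 2 N at the finger post) and stays where it is left; its angle is not reported.
- finger_post (a point): centre of the top of the upright finger post, a 14 mm steel cylinder 85 mm from the platter's axis, top 85 mm above the table, free to grip from 46 mm up. A black clip holds it firmly on the platter's rim. The clip was put on by eye: the post is half a turn from the index hole only within 0.3 rad either way, so it does not tell exactly where the hole is.
- tree: loose black tree figure, 26 x 34 x 66 mm high, about 25 g, standing in the middle of the platter, to stay standing there. Origin: centre of its foot's underside; z up.
- bottle_near: loose white bottle, 47 mm diameter, 98 mm high, standing on the table as a bystander. Origin: centre of its underside.
- bangle_near: loose black oval bangle, 77 x 93 x 29 mm high, lying on the table as a bystander. Origin: centre of its underside.
- turntable: fixed base of the photo turntable: black foot 156 mm diameter, and an aluminium bracket outside the platter, no higher than 62 mm, that carries the eyelet. Origin: on the platter's axis at table height; +x points to the eyelet. At the start the index hole is 0.45 to 1.2 rad clockwise (from above) of the eyelet: turn the platter anticlockwise; it can go 0.5 rad too far and back.
There are look-alikes about, which are no part of the job. Leave any blue look-alike of the tree alone.

How it is judged:
By the outcome, as a careful person would: the job done as asked, in the order asked, and still so for the second after the job is handed in, with the robot touching nothing.
It also fails if it takes over 64 s, if anything falls off the work surface, if the arm or the gripper's body presses on something with over 40 N, if the wrist force passes 120 N, or if a joint passes its speed limit or range.

### The arm

A 6-joint arm with a two-finger parallel gripper is mounted at the origin on the work surface; the furniture and walls round the work are solid. World frame = base frame: x ahead of the robot, y to its left, z up, the work surface at z = 0. Lengths are in m, angles in rad, forces in N, time in s.
With the tool pointing down it reaches from about 0.25 to 0.725 m from the base axis. Payload 4 kg.
Tool frame: the origin (TCP) lies on the centre line of the jaws, within the pads' length; the fingertips stand 22 mm ahead of it and the grasp point (between the pads) lies 3 mm ahead of it (bot.tip_reach is the distance from the TCP to the fingertips, in m); z points along the fingers, y is the line along which they close (so a half turn about z gives the same grasp; the last joint's range is limited). The gripper opens to 85 mm and grips with 20 to 120 N. Pads are 22 mm wide; open, the fingers measure 114 mm over their backs; the gripper's body (76 mm by 85 mm) begins 54 mm behind the grasp point. The pads swing forward as they close: fully open they stand 13 mm farther back than shut.
Start: joints at [-1.17, 0.241, 0.005, 1.335, 0, 1.571], TCP at [0.195, -0.46, 0.253] pointing down, gripper open.
Joint ranges: [-2.72, 2.72], [-1.05, 1.87], [-1.09, 1.28], [-1.99, 2.15], [-1.42, 1.44], [-3.14, 3.14]. Speed limits (rad/s): [2.79, 2.79, 3.14, 3.14, 3.14, 3.14].

### API

Orientations are given as a unit quaternion [x, y, z, w].
In Python, from workcell import bot gives the robot as it stands. The module is installed in compiled form; this text tells all that it offers.
- The arm moves only by the tool apply_moves, never from a script. Its argument "commands" is a list of rows, each a list of 4 numbers: the shift along the tool's x, y, z scaled (see below), then the turn about the tool's z scaled (see below). In form: [[tx, ty, tz, roll], ...]. A call has exactly 5 rows; each row shifts and turns the commanded pose from where the row before left it, along the tool's axes as they then stand; what a row does not reach is not made up. The controller multiplies each number of a shift by 20 mm and each number of a turn by 60 degrees. A row lasts 1/12 s, in which the tool goes at most 41.7 mm and 7.16 degrees, less where a joint would pass 70% of its speed; a pose out of reach is approached as far as the arm can. A call with a number of a shift or a turn outside -1 to 1 is refused whole. A call with a gripper value outside its range is refused whole. "claw" is the closure, from 0 (fully open) to 1 (shut), set as the call begins (left out, the last holds). The fingers move at their own pace and stop on an object; the grip force is fixed at half the most. Time passes only in rows, so rows that do not move let the fingers close, or fill a call up. It gives the time, the measured TCP pose, the force, the opening and the grip force at its end, in the units of the state.
- bot.get_obs(): the state, without advancing time (a new reading comes with each control period).
- bot.camera(name): name is "side" or "top"; returns a dict with "image" (400x640x3 uint8, blue, green, red), "camera_matrix" (3x3 intrinsics, pixels), "k1" (the pictures are not rectified: a ray, as slopes to the right and down, at radius r is drawn at 1 + k1 r^2 times it, then the intrinsics apply), "R" (3x3) and "t" (3): a world point X has camera coordinates R X + t. Camera axes: x right, y down, z forward; pixel columns grow to the right and rows downward; lengths in m; the calibration is good to about 2 mm. A picture is of the moment at which its call begins. There is no depth.
- bot.job_done(): hands the job in; it is judged then, once.
The state is a dict: "clock": time; "joint_pos": joint angles; "joint_vel": joint speeds; "tau": joint torques, N m; "eef_pos": TCP position; "tool_rot": TCP orientation; "ft_force": force on the tool from outside, world axes, zero at the start; "ft_torque": the same for the moment, N m; "grip_width": finger opening in m; "grasp_force": force on a finger pad.
Only numpy, scipy, OpenCV 4.12 (cv2) and the standard library are available. Lean on these libraries where they do the work, as an engineer would, in place of code of your own. Each camera call takes 0.05 s, during which the arm holds its last target. There are 200 camera calls.

## Working session

There is one attempt and no reset: what is moved stays moved. The work goes in short steps, Python scripts to look and compute and a tool call to move; the robot and the scene stay as the last step left them, time stands still between calls to the robot, and variables do not carry over. Pictures are saved under pics/ and viewed, at most 10 in all, crops included, and the job is handed in when it is done.

Besides the shell and the picture viewer there is one more tool, called after ">>>" in YAML: its name, and indented under it one key for each argument. apply_moves: Moves the arm, as the interface text tells. Shifts and turns lie within -1 to 1; 1 stands for 20 mm of shift or 60 degrees of turn. Its arguments: {"type":"object","properties":{"commands":{"type":"array","items":{"type":"array","items":{"type":"number","minimum":-1,"maximum":1}}},"claw":{"type":"number"}},"required":["commands"]}

```bash
mkdir -p pics; cat > h.py <<'E'
import numpy as np, cv2, pickle
from workcell import bot
def snap(tag):
    d={}
    for n in("side","top"):
        c=bot.camera(n); d[n]=c; cv2.imwrite(f"pics/{tag}_{n}.png",c["image"])
    pickle.dump(d,open(f"{tag}.pkl","wb")); return d
def load(tag): return pickle.load(open(f"{tag}.pkl","rb"))
def ray(c,u,v):
    K=np.array(c["camera_matrix"]); k=float(c["k1"])
    p=cv2.undistortPoints(np.array([[[u,v]]],float),K,np.array([k,0,0,0,0.]))[0,0]
    R=np.array(c["R"]);t=np.array(c["t"]).ravel()
    d=R.T@np.array([p[0],p[1],1]); return -R.T@t, d/np.linalg.norm(d)
def onz(c,u,v,z):
    o,d=ray(c,u,v); return o+d*(z-o[2])/d[2]
def tri(c1,p1,c2,p2):
    o1,d1=ray(c1,*p1);o2,d2=ray(c2,*p2)
    s=np.linalg.lstsq(np.c_[d1,-d2],o2-o1,rcond=None)[0]
    a=o1+s[0]*d1;b=o2+s[1]*d2
    return (a+b)/2,np.linalg.norm(a-b)
def proj(c,X):
    K=np.array(c["camera_matrix"])
    r,_=cv2.Rodrigues(np.array(c["R"]))
    return cv2.projectPoints(np.array(X,float).reshape(-1,1,3),r,np.array(c["t"],float).reshape(3,1),K,np.array([float(c["k1"]),0,0,0,0]))[0][:,0]
E
python3 - <<'E'
from h import *
d=snap("a")
for n,c in d.items(): print(n,c["camera_matrix"],c["k1"],ray(c,320,200))
print(bot.get_obs())
E
```

```text
side [[388.05099108   0.         321.78563574]
 [  0.         388.05099108 193.55530878]
 [  0.           0.           1.        ]] -0.03911805025582399 (array([0.35553452, 0.61416949, 0.4954282 ]), array([ 0.26209229, -0.82413064, -0.50211185]))
top [[369.89736958   0.         314.36258813]
 [  0.         369.89736958 202.70721332]
 [  0.           0.           1.        ]] -0.07696651327055068 (array([ 0.38086323, -0.11241852,  0.92513826]), array([ 0.20805164,  0.01485514, -0.97800503]))
{'clock': 0.1, 'joint_pos': array([-1.16998146e+00,  2.41335516e-01,  3.84541473e-03,  1.33522541e+00,
        2.15796595e-05,  1.57077408e+00]), 'joint_vel': array([0.00051778, 0.001095  , 0.000488  , 0.00031534, 0.00026799,
       0.00141028]), 'tau': array([-1.06476432e-04, -3.73138547e+01,  2.53009683e+01,  1.08826405e-02,
       -4.39960831e-05,  1.20292879e-05]), 'eef_pos': array([ 0.19487912, -0.45987173,  0.25249785]), 'tool_rot': array([ 9.79982888e-01,  1.99079427e-01, -1.80440695e-04, -9.42538138e-04]), 'ft_force': array([-0.37243296,  0.20106619,  0.77821575]), 'ft_torque': array([-0.03137447, -0.07512377, -0.00843422]), 'grasp_force': 0.0, 'grip_width': 0.08536832940400008}
```

View pics/a_top.png

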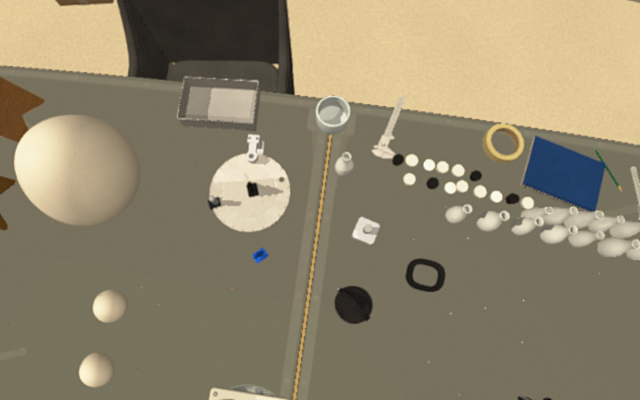

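View pics/a_side.png

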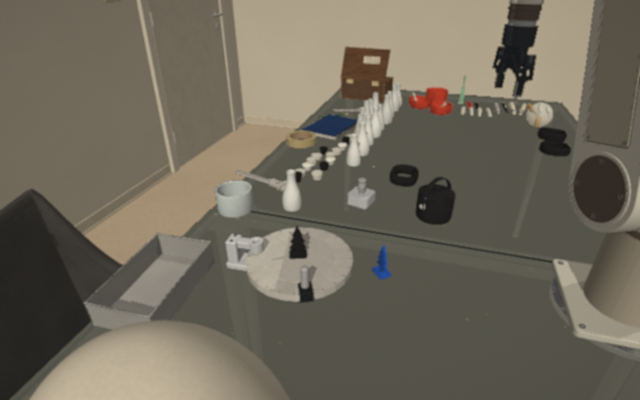

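Top view: platter at (250,192), bracket (254,148), post and clip (214,202), dark hole (282,180), holder with pin (367,230), tree (252,189), bottle (344,164), bangle (425,275). Side view: platter (300,262), bracket/eyelet (243,250), post (305,275), holder (361,197).

Possible look-alikes:
- **Pin:** the holder pin at top (367,230), or the small tools at side (460,110). The holder block settles it.
- **Tree:** black at (252,189), or blue at (260,255), which I leave alone.
- **Bottle and bangle:** the bottle row at (460,214) and on, and the ring at (503,142).

Next, one close crop composite.

```bash
python3 - <<'E'
from h import *
d=load("a")
def cr(n,u,v,w,h,s): return cv2.resize(d[n]["image"][v:v+h,u:u+w],None,fx=s,fy=s,interpolation=cv2.INTER_CUBIC)
A=cr("top",200,130,100,110,4) # 400x440
B=cr("top",345,210,40,40,4)
C=cr("side",220,220,140,84,4) #
C=cr("side",220,222,100,85,4)[:,:400]
D=cr("side",335,170,40,40,4)
im=np.zeros((600,800,3),np.uint8)
im[:440,:400]=A; im[440:600,:160]=B; im[:340,400:800]=C; im[440:600,400:560]=D
cv2.imwrite("pics/crop1.png",im)
E
```

```text
(no output)
```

View pics/crop1.png

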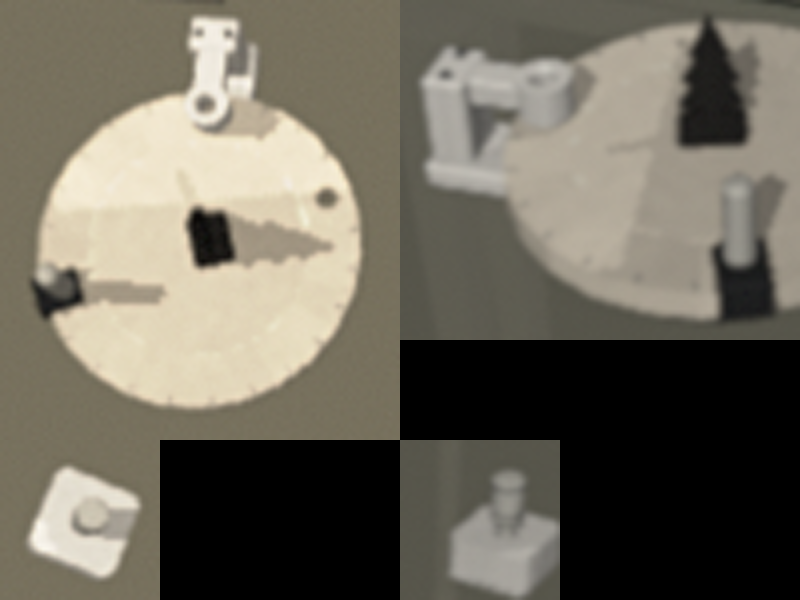

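The crop shows the pin in its holder: head top at top (367.1,227.7) and side (361.7,179.2). The eyelet rim is at top (251.6,156.1) and side (256.5,240.7). The post top is at top (211,197.6) and side (304.3,267.2), and the index hole is at top (281.1,179.1).

```bash
python3 - <<'E'
from h import *
d=load("a");T,S=d["top"],d["side"]
for n,a,b in[("pin",(367.1,227.7),(361.7,179.2)),("eye",(251.6,156.1),(256.5,240.7)),("post",(211,197.6),(304.3,267.2))]:
    X,e=tri(T,a,S,b);print(n,X.round(4),"gap",round(e,4))
print("eye@62",onz(T,251.6,156.1,.062).round(4),onz(S,256.5,240.7,.062).round(4))
print("pin@64",onz(T,367.1,227.7,.064).round(4),onz(S,361.7,179.2,.064).round(4))
print("post@85",onz(T,211,197.6,.085).round(4),onz(S,304.3,267.2,.085).round(4))
# platter outline: bright mask in top, rim points cast on z=.038, circle fit
im=T["image"];g=im.max(2)
m=((g>135)*255).astype(np.uint8)
sub=np.zeros_like(m);sub[130:250,195:305]=m[130:250,195:305]
cs,_=cv2.findContours(sub,cv2.RETR_EXTERNAL,cv2.CHAIN_APPROX_NONE)
c=max(cs,key=cv2.contourArea)[:,0]
P=np.array([onz(T,u,v,.038)[:2] for u,v in c])
from scipy.optimize import least_squares
f=lambda q:np.hypot(P[:,0]-q[0],P[:,1]-q[1])-q[2]
q=least_squares(f,[.43,.1,.1],loss="soft_l1",f_scale=.001).x;print("platter",q.round(4),np.median(abs(f(q))))
h=onz(T,281.1,179.1,.038);print("hole",h.round(4),"r",np.hypot(*(h[:2]-q[:2])))
e=onz(T,251.6,156.1,.062);p=onz(T,211,197.6,.085)
an=lambda x:np.arctan2(x[1]-q[1],x[0]-q[0])
print("r eye",np.hypot(*(e[:2]-q[:2])),"r post",np.hypot(*(p[:2]-q[:2])),"ang eye,hole,post",an(e),an(h),an(p),"to turn",an(e)-an(h))
# block outline
sub=np.zeros_like(m);sub[205:255,340:390]=(g[205:255,340:390]>135)*255
cs,_=cv2.findContours(sub,cv2.RETR_EXTERNAL,cv2.CHAIN_APPROX_NONE);c=max(cs,key=cv2.contourArea);print("blk",cv2.minAreaRect(c), onz(T,*cv2.minAreaRect(c)[0],.028))
# pin top/head silhouettes
hsv=im[215:242,355:380].max(2);
for r in hsv[::1]: print(*r)
E
```

```text
pin [ 0.5131 -0.2176  0.0652] gap 0.0002
eye [0.6512 0.082  0.0608] gap 0.0001
post [0.5301 0.1539 0.0842] gap 0.0013
eye@62 [0.6508 0.0817 0.062 ] [0.6505 0.0834 0.062 ]
pin@64 [ 0.5132 -0.2178  0.064 ] [ 0.5137 -0.22    0.064 ]
post@85 [0.5306 0.1538 0.085 ] [0.529  0.1549 0.085 ]
platter [0.5698 0.0769 0.1012] 0.0018499581399247025
hole [0.609  0.0038 0.038 ] r 0.08295369978647125
r eye 0.08121816777078329 r post 0.08627480023434358 ang eye,hole,post 0.058943683905204276 -1.0776008058855655 2.0420143951402494 to turn 1.1365444897907697
blk ((365.6034240722656, 230.2413787841797), (24.326087951660156, 23.76900291442871), 21.801406860351562) [ 0.51204843 -0.21925144  0.028     ]
122 120 118 119 117 115 116 118 117 117 118 119 118 118 120 120 121 119 119 119 120 121 118 119 119
119 119 118 117 120 131 147 149 132 119 115 117 115 119 119 118 118 119 118 119 119 120 117 120 119
118 117 117 122 147 185 213 211 184 153 133 118 114 116 116 118 119 121 119 118 118 120 120 119 119
118 118 119 149 197 223 233 232 225 208 184 158 143 131 118 115 116 118 119 119 119 119 119 120 118
117 116 128
[... 1588 characters left out ...]

244 243 238 232 229 229 229 229 229 230 230 230 230 230 228 227 223 224 224 223 212 174 128 116 119
247 247 245 240 231 229 229 229 228 229 227 228 228 228 229 228 228 228 231 231 214 161 122 118 118
238 243 244 242 234 230 229 229 228 227 227 227 227 228 228 227 225 228 230 227 190 137 116 119 119
179 196 217 230 230 231 232 229 229 229 228 227 227 228 229 229 228 227 228 214 161 121 115 118 119
129 142 158 180 198 218 229 231 231 230 228 227 227 229 228 228 228 227 229 205 142 114 119 119 120
117 120 128 134 145 164 191 214 227 229 231 231 228 227 226 228 229 231 228 190 131 115 119 119 118
119 119 116 118 120 128 142 158 172 192 216 227 228 228 228 228 231 233 216 163 121 115 118 119 119
```

All three heights agree with the text to about 1 mm (pin 65 against 64, eyelet 61 against 62, post 84 against 85). A platter centre of (0.566,0.0775) puts eyelet, hole and post all at 85 mm radius, so the turn needed is about 1.1 rad anticlockwise. I start by turning the tool and moving above the post.

>>> apply_moves:
  commands:
    - [0, 0, 0, -0.102]
    - [0, 0, 0, -0.102]
    - [0, 0, 0, -0.102]
    - [0, 0, 0, -0.102]
    - [0, 0, 0, -0.102]
  claw: 0.45

```text
clock: 0.52
eef_pos: [0.1949, -0.46, 0.2527]
tool_rot: [0.892, 0.453, 0.0, -0.001]
ft_force: [-0.1, 0.1, -0.2]
grip_width: 0.0472
grasp_force: 0.0
```

>>> apply_moves:
  commands:
    - [0, 0, 0, -0.102]
    - [0, 0, 0, -0.102]
    - [0, 0, 0, -0.102]
    - [0, 0, 0, -0.102]
    - [0, 0, 0, -0.102]

```text
clock: 0.93
eef_pos: [0.195, -0.46, 0.2528]
tool_rot: [0.74, 0.672, 0.0, -0.001]
ft_force: [0.3, -0.7, -0.3]
grip_width: 0.0467
grasp_force: 0.0
```

>>> apply_moves:
  commands:
    - [0, 0, 0, -0.102]
    - [0, 0, 0, -0.102]
    - [0, 0, 0, -0.102]
    - [0, 0, 0, -0.102]
    - [0, 0, 0, -0.102]

```text
clock: 1.35
eef_pos: [0.195, -0.4601, 0.2528]
tool_rot: [0.537, 0.844, 0.0, -0.0]
ft_force: [0.2, 0.0, -0.3]
grip_width: 0.0468
grasp_force: 0.0
```

>>> apply_moves:
  commands:
    - [0.69, 0.94, 0, 0]
    - [0.69, 0.94, 0, 0]
    - [0.69, 0.94, 0, 0]
    - [0.69, 0.94, 0, 0]
    - [0.69, 0.94, 0, 0]

```text
clock: 1.77
eef_pos: [0.2516, -0.3571, 0.2528]
tool_rot: [0.539, 0.842, 0.0, -0.0]
ft_force: [-0.2, -0.2, 0.2]
grip_width: 0.047
grasp_force: 0.0
```

>>> apply_moves:
  commands:
    - [0.69, 0.94, 0, 0]
    - [0.69, 0.94, 0, 0]
    - [0.69, 0.94, 0, 0]
    - [0.69, 0.94, 0, 0]
    - [0.69, 0.94, 0, 0]

```text
clock: 2.18
eef_pos: [0.3081, -0.2551, 0.253]
tool_rot: [0.539, 0.842, 0.0, -0.0]
ft_force: [-0.2, 0.6, 0.3]
grip_width: 0.047
grasp_force: 0.0
```

>>> apply_moves:
  commands:
    - [0.69, 0.94, 0, 0]
    - [0.69, 0.94, 0, 0]
    - [0.69, 0.94, 0, 0]
    - [0.69, 0.94, 0, 0]
    - [0.69, 0.94, 0, 0]

```text
clock: 2.6
eef_pos: [0.3645, -0.1531, 0.253]
tool_rot: [0.539, 0.842, -0.0, -0.0]
ft_force: [-0.3, -0.2, -0.6]
grip_width: 0.047
grasp_force: 0.0
```

>>> apply_moves:
  commands:
    - [0.69, 0.94, 0, 0]
    - [0.69, 0.94, 0, 0]
    - [0.69, 0.94, 0, 0]
    - [0.69, 0.94, 0, 0]
    - [0.69, 0.94, 0, 0]

```text
clock: 3.02
eef_pos: [0.421, -0.0511, 0.2529]
tool_rot: [0.539, 0.842, -0.0, -0.0]
ft_force: [0.6, 0.1, 0.5]
grip_width: 0.0469
grasp_force: 0.0
```

>>> apply_moves:
  commands:
    - [0.69, 0.94, 0, 0]
    - [0.69, 0.94, 0, 0]
    - [0.69, 0.94, 0, 0]
    - [0.69, 0.94, 0, 0]
    - [0.69, 0.94, 0, 0]

```text
clock: 3.43
eef_pos: [0.4774, 0.0509, 0.2528]
tool_rot: [0.539, 0.842, -0.0, -0.0]
ft_force: [-0.2, 0.4, 0.4]
grip_width: 0.0469
grasp_force: 0.0
```

```bash
cat >> h.py <<'E'
from scipy.spatial.transform import Rotation as Ro
def to(x,y,z,yaw=None):
    o=bot.get_obs();R=Ro.from_quat(o["tool_rot"]).as_matrix();p=np.array(o["eef_pos"])
    yw=np.arctan2(R[1,1],R[0,1]);print("t",round(o["clock"],2),"p",p.round(4),"yaw_y",round(yw,3),"tilt",R[:,2].round(3),"w",round(o["grip_width"],4),"F",np.round(o["ft_force"],1))
    print("shift units",(R.T@(np.array([x,y,z])-p)/.02).round(2),end=" ")
    if yaw is not None: print("roll units",round(-(yaw-yw)/np.radians(60),3))
    else: print()
E
python3 -c "
from h import *
to(.5303,.154,.15,.434);print(bot.tip_reach)"
```

```text
t 3.43 p [0.4774 0.0509 0.2528] yaw_y 0.432 tilt [-0.001 -0.    -1.   ] w 0.0469 F [-0.2  0.4  0.4]
shift units [3.57 4.57 5.14] roll units -0.001
0.022
```

>>> apply_moves:
  commands:
    - [0.71, 0.91, 0, 0]
    - [0.71, 0.91, 0, 0]
    - [0.71, 0.91, 0, 0]
    - [0.71, 0.91, 0, 0]
    - [0.71, 0.91, 0, 0]

```text
clock: 3.85
eef_pos: [0.5303, 0.1534, 0.2527]
tool_rot: [0.539, 0.842, -0.001, -0.0]
ft_force: [0.2, 0.2, -0.2]
grip_width: 0.0472
grasp_force: 0.0
```

>>> apply_moves:
  commands:
    - [0, 0, 0.9, 0]
    - [0, 0, 0.9, 0]
    - [0, 0, 0.9, 0]
    - [0, 0, 0.9, 0]
    - [0, 0, 0.9, 0]

```text
clock: 4.27
eef_pos: [0.5298, 0.1524, 0.1619]
tool_rot: [0.539, 0.842, -0.0, -0.0]
ft_force: [-0.1, -0.4, -0.4]
grip_width: 0.0466
grasp_force: 0.0
```

>>> apply_moves:
  commands:
    - [0, 0, 0.9, 0]
    - [0, 0, 0.9, 0]
    - [0, 0, 0.9, 0]
    - [0, 0, 0.9, 0]
    - [0, 0, 0.85, 0]

```text
clock: 4.68
eef_pos: [0.5296, 0.1522, 0.0728]
tool_rot: [0.539, 0.842, -0.001, -0.001]
ft_force: [0.0, -0.9, 0.1]
grip_width: 0.0467
grasp_force: 0.0
```

```bash
python3 - <<'E'
from h import *
to(.5303,.154,.074,.434)
d=snap("b")
T=d["top"]["image"][150:240,180:280];S=d["side"]["image"][200:300,250:350]
cv2.imwrite("pics/crop2.png",np.hstack([cv2.resize(T,(400,360),interpolation=2),cv2.resize(S,(400,400),interpolation=2)[:360]]))
E
```

```text
t 4.68 p [0.5296 0.1522 0.0728] yaw_y 0.432 tilt [-0.001 -0.    -1.   ] w 0.0467 F [ 0.  -0.9  0.1]
shift units [ 0.07  0.07 -0.06] roll units -0.002
```

View pics/crop2.png

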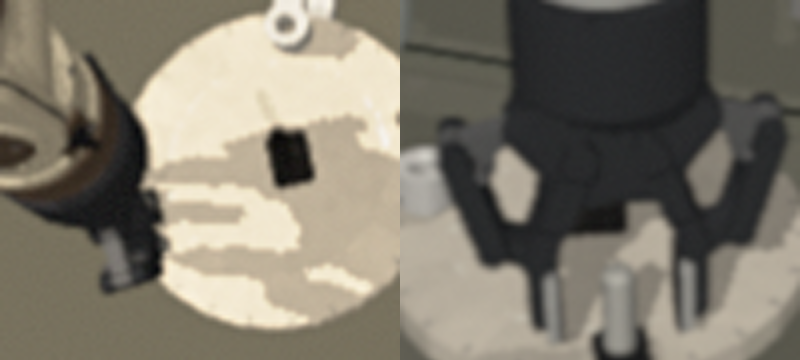

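The crop shows the post centred between the open fingers (side-view pixel about (304,270)). I close on it.

>>> apply_moves:
  commands:
    - [0.07, 0.0, 0, 0]
    - [0, 0, 0, 0]
    - [0, 0, 0, 0]
    - [0, 0, 0, 0]
    - [0, 0, 0, 0]
  claw: 1

```text
clock: 5.2
eef_pos: [0.5303, 0.154, 0.0756]
tool_rot: [0.539, 0.842, 0.001, 0.001]
ft_force: [-1.2, 0.9, 3.4]
grip_width: 0.0123
grasp_force: 58.7
```

```bash
python3 - <<'E'
from h import *
to(.5303,.154,.074,.434)
E
```

```text
t 5.2 p [0.5303 0.154  0.0756] yaw_y 0.432 tilt [ 0.002  0.001 -1.   ] w 0.0123 F [-1.2  0.9  3.4]
shift units [ 0.   -0.    0.08] roll units -0.002
```

>>> apply_moves:
  commands:
    - [-0.005, -0.214, 0, -0.048]
    - [-0.005, -0.214, 0, -0.048]
    - [-0.005, -0.214, 0, -0.048]
    - [-0.005, -0.214, 0, -0.048]
    - [-0.005, -0.214, 0, -0.048]

```text
clock: 5.62
eef_pos: [0.5126, 0.1427, 0.0756]
tool_rot: [0.428, 0.904, 0.001, 0.001]
ft_force: [0.6, 1.4, 2.5]
grip_width: 0.0121
grasp_force: 58.7
```

>>> apply_moves:
  commands:
    - [-0.005, -0.214, 0, -0.048]
    - [-0.005, -0.214, 0, -0.048]
    - [-0.005, -0.214, 0, -0.048]
    - [-0.005, -0.214, 0, -0.048]
    - [-0.005, -0.214, 0, -0.048]

```text
clock: 6.03
eef_pos: [0.498, 0.1272, 0.0756]
tool_rot: [0.312, 0.95, 0.001, 0.002]
ft_force: [0.7, 1.1, 2.4]
grip_width: 0.0122
grasp_force: 58.6
```

>>> apply_moves:
  commands:
    - [-0.005, -0.214, 0, -0.048]
    - [-0.005, -0.214, 0, -0.048]
    - [-0.005, -0.214, 0, -0.048]
    - [-0.005, -0.214, 0, -0.048]
    - [-0.005, -0.214, 0, -0.048]

```text
clock: 6.45
eef_pos: [0.4877, 0.1085, 0.0756]
tool_rot: [0.19, 0.982, 0.001, 0.002]
ft_force: [1.8, -0.1, 2.6]
grip_width: 0.0122
grasp_force: 58.6
```

```bash
python3 - <<'E'
from h import *
c=np.array([.566,.0775])
o=bot.get_obs();p=o["eef_pos"][:2]-c;print("post r,ang",np.hypot(*p),np.arctan2(p[1],p[0]))
to(.5303,.154,.074,.434)
d=snap("c")
T=d["top"]["image"][140:210,230:310];S=d["side"]["image"][210:290,230:330]
cv2.imwrite("pics/crop3.png",np.hstack([cv2.resize(T,(400,350),interpolation=2),cv2.resize(S,(400,320),interpolation=2)]) if 0 else np.hstack([cv2.resize(T,(400,350),interpolation=2),cv2.resize(S,(400,350),interpolation=2)]))
E
```

```text
post r,ang 0.08416372788774563 2.764992502431257
t 6.45 p [0.4877 0.1085 0.0756] yaw_y 1.188 tilt [ 0.004  0.001 -1.   ] w 0.0122 F [ 1.8 -0.1  2.6]
shift units [-1.12  2.91  0.09] roll units 0.72
```

View pics/crop3.png

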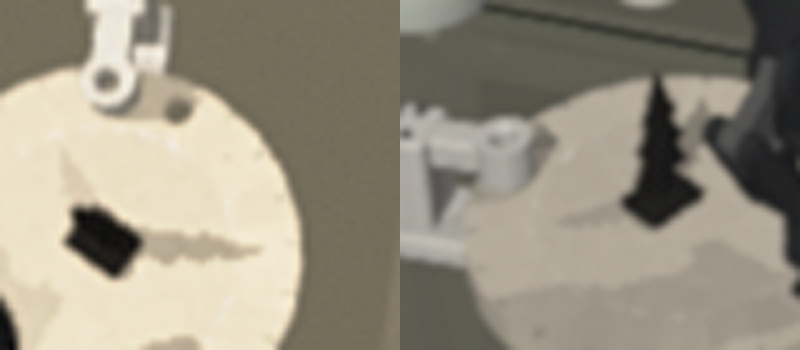

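The crop shows the tree standing. The hole is at top pixel (265.6,161.6) and the eyelet bore at about (251.4,156).

```bash
python3 - <<'E'
from h import *
d=load("c");T=d["top"]
h=onz(T,265.6,161.6,.038);e=onz(T,251.4,156.0,.062);h0=onz(T,281.1,179.1,.038)
from scipy.optimize import least_squares
p0=np.array([.5303,.154]);p1=np.array([.4877,.1085]);p2=np.array([.498,.1272]);p3=np.array([.5126,.1427])
pts=np.array([h0[:2],h[:2],e[:2],p0,p1,p2,p3])
r=least_squares(lambda c:np.hypot(*(pts-c).T)-.085,[.566,.0775]);c=r.x
print(h,e,"centre",c.round(4),(r.fun*1e3).round(1))
a=lambda x:np.arctan2(x[1]-c[1],x[0]-c[0])
print("hole0,hole,eye",a(h0),a(h),a(e),"left",a(e)-a(h),"moved",a(h)-a(h0))
print(1,e[1])
E
```

```text
[0.64873066 0.04955921 0.038     ] [0.6510221  0.08221983 0.062     ] centre [0.567  0.0773] [-0.3  1.3 -0.8  0.   0.2  0.1  0. ]
hole0,hole,eye -1.0508181267958683 -0.32712880961059826 0.058421967531809046 left 0.3855507771424073 moved 0.7236893171852701
1 0.08221982526093033
```

>>> apply_moves:
  commands:
    - [-0.005, -0.214, 0, -0.048]
    - [-0.005, -0.214, 0, -0.048]
    - [-0.005, -0.214, 0, -0.048]
    - [-0.005, -0.214, 0, -0.048]
    - [-0.005, -0.214, 0, -0.048]

```text
clock: 6.97
eef_pos: [0.4825, 0.088, 0.0756]
tool_rot: [0.066, 0.998, 0.001, 0.002]
ft_force: [1.5, 0.2, 4.4]
grip_width: 0.0122
grasp_force: 58.8
```

>>> apply_moves:
  commands:
    - [-0.005, -0.214, 0, -0.048]
    - [-0.005, -0.214, 0, -0.048]
    - [0, -0.096, 0, -0.022]
    - [0, 0, 0, 0]
    - [0, 0, 0, 0]

```text
clock: 7.38
eef_pos: [0.4817, 0.0772, 0.0755]
tool_rot: [0.006, 1.0, -0.0, 0.002]
ft_force: [2.0, -1.3, 5.2]
grip_width: 0.0122
grasp_force: 59.0
```

```bash
python3 - <<'E'
from h import *
c=np.array([.567,.0773])
o=bot.get_obs();p=o["eef_pos"][:2]-c;a=lambda p:np.arctan2(p[1],p[0]);print("post r,ang",np.hypot(*p),a(p),"turned",a(p)-a(np.array([.5303,.154])-c))
to(.513,-.2177,.2)
d=snap("d")
T=d["top"]["image"][140:180,230:280];S=d["side"]["image"][220:270,235:285]
cv2.imwrite("pics/crop4.png",np.hstack([cv2.resize(T,(400,320),interpolation=2),cv2.resize(S,(320,320),interpolation=2)]))
E
```

```text
post r,ang 0.08525638350859663 -3.1402590404915345 turned -5.157345435094794
t 7.38 p [0.4817 0.0772 0.0755] yaw_y 1.559 tilt [ 0.004 -0.    -1.   ] w 0.0122 F [ 2.  -1.3  5.2]
shift units [ -1.76 -14.73  -6.21]
```

View pics/crop4.png

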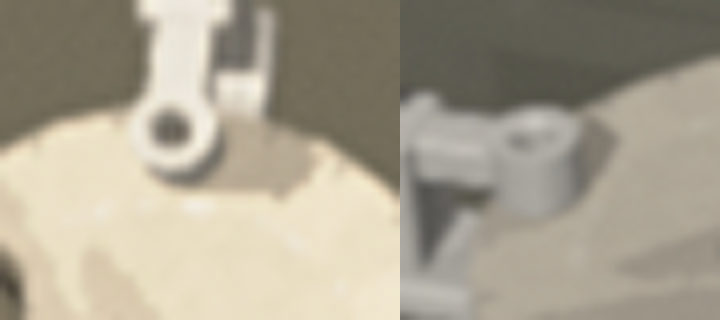

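Fully turned: the eyelet bore, about (250.8,155.8) in top, now shows dark through it. I release, rise and go over to the pin.

>>> apply_moves:
  commands:
    - [0, 0, 0, 0]
    - [0, 0, 0, 0]
    - [0, 0, 0, 0]
    - [0, 0, -0.3, 0]
    - [0, 0, -0.6, 0]
  claw: 0.45

```text
clock: 7.9
eef_pos: [0.4782, 0.0771, 0.0911]
tool_rot: [0.005, 1.0, -0.0, -0.002]
ft_force: [0.9, -0.8, -0.1]
grip_width: 0.0468
grasp_force: 0.0
```

>>> apply_moves:
  commands:
    - [0, 0, -1, 0]
    - [0, 0, -1, 0]
    - [0, 0, -1, 0]
    - [0, 0, -1, 0]
    - [0, 0, -1, 0]

```text
clock: 8.32
eef_pos: [0.4795, 0.0773, 0.1933]
tool_rot: [0.005, 1.0, -0.0, -0.0]
ft_force: [0.9, 0.6, 0.7]
grip_width: 0.0471
grasp_force: 0.0
```

>>> apply_moves:
  commands:
    - [-0.11, -1, 0, 0]
    - [-0.11, -1, 0, 0]
    - [-0.11, -1, 0, 0]
    - [-0.11, -1, 0, 0]
    - [-0.11, -1, 0, 0]

```text
clock: 8.73
eef_pos: [0.4897, -0.0236, 0.1925]
tool_rot: [0.005, 1.0, 0.0, -0.0]
ft_force: [-0.2, 0.1, -0.0]
grip_width: 0.0471
grasp_force: 0.0
```

>>> apply_moves:
  commands:
    - [-0.11, -1, 0, 0]
    - [-0.11, -1, 0, 0]
    - [-0.11, -1, 0, 0]
    - [-0.11, -1, 0, 0]
    - [-0.11, -1, 0, 0]

```text
clock: 9.15
eef_pos: [0.4997, -0.1237, 0.1924]
tool_rot: [0.005, 1.0, 0.0, -0.0]
ft_force: [0.4, -0.2, -1.4]
grip_width: 0.047
grasp_force: 0.0
```

>>> apply_moves:
  commands:
    - [-0.11, -1, 0, 0]
    - [-0.11, -1, 0, 0]
    - [-0.11, -1, 0, 0]
    - [-0.11, -1, 0, 0]
    - [-0.11, -0.8, 0, 0]

```text
clock: 9.57
eef_pos: [0.5098, -0.2202, 0.1923]
tool_rot: [0.005, 1.0, 0.0, -0.0]
ft_force: [0.1, 0.0, -0.2]
grip_width: 0.0472
grasp_force: 0.0
```

```bash
python3 - <<'E'
from h import *
to(.5132,-.2182,.064,1.571)
E
```

```text
t 9.57 p [ 0.5098 -0.2202  0.1923] yaw_y 1.56 tilt [-0.001  0.    -1.   ] w 0.0472 F [ 0.1  0.  -0.2]
shift units [-0.17  0.1   6.42] roll units -0.01
```

>>> apply_moves:
  commands:
    - [-0.17, 0.1, 0, -0.01]
    - [0, 0, 1, 0]
    - [0, 0, 1, 0]
    - [0, 0, 1, 0]
    - [0, 0, 1, 0]

```text
clock: 9.98
eef_pos: [0.5135, -0.2162, 0.1116]
tool_rot: [-0.001, 1.0, 0.0, -0.0]
ft_force: [-0.7, 0.2, -0.1]
grip_width: 0.047
grasp_force: 0.0
```

>>> apply_moves:
  commands:
    - [0, 0, 0.8, 0]
    - [0, 0, 0.8, 0]
    - [0, 0, 0.5, 0]
    - [0, 0, 0.32, 0]
    - [0, 0, 0, 0]

```text
clock: 10.4
eef_pos: [0.5127, -0.2162, 0.0626]
tool_rot: [-0.001, 1.0, 0.001, -0.001]
ft_force: [0.6, -0.3, -0.5]
grip_width: 0.047
grasp_force: 0.0
```

```bash
python3 - <<'E'
from h import *
to(.5132,-.2182,.064,1.571)
d=snap("e")
T=d["top"]["image"][205:255,340:400];S=d["side"]["image"][140:220,320:400]
cv2.imwrite("pics/crop5.png",np.hstack([cv2.resize(T,(384,320),interpolation=2),cv2.resize(S,(320,320),interpolation=2)]))
E
```

```text
t 10.4 p [ 0.5127 -0.2162  0.0626] yaw_y 1.572 tilt [-0.003  0.001 -1.   ] w 0.047 F [ 0.6 -0.3 -0.5]
shift units [-0.03 -0.1  -0.07] roll units 0.001
```

View pics/crop5.png

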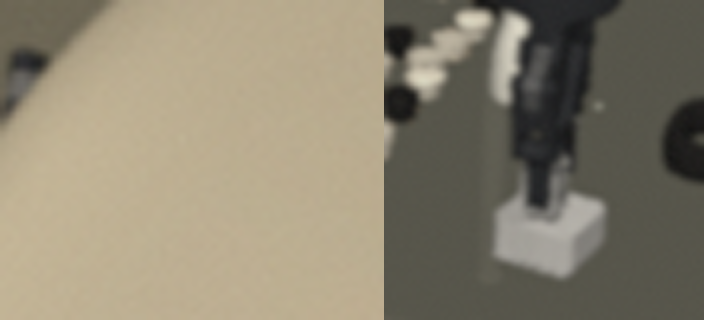

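The side crop shows the fingers straddling the pin above the block; the arm hides it from the top camera. I close on it.

>>> apply_moves:
  commands:
    - [-0.03, -0.1, -0.07, 0]
    - [0, 0, 0, 0]
    - [0, 0, 0, 0]
    - [0, 0, 0, 0]
    - [0, 0, 0, 0]
  claw: 1

```text
clock: 10.92
eef_pos: [0.5152, -0.2196, 0.0668]
tool_rot: [-0.0, 1.0, -0.001, 0.001]
ft_force: [0.4, -0.1, 5.5]
grip_width: 0.0176
grasp_force: 58.6
```

>>> apply_moves:
  commands:
    - [0, 0, -0.3, 0]
    - [0, 0, -0.5, 0]
    - [0, 0, -0.7, 0]
    - [0, 0, -0.8, 0]
    - [0, 0, -0.8, 0]

```text
clock: 11.33
eef_pos: [0.5136, -0.2189, 0.1281]
tool_rot: [-0.0, 1.0, 0.0, -0.001]
ft_force: [-0.1, 0.0, -1.2]
grip_width: 0.0175
grasp_force: 58.7
```

>>> apply_moves:
  commands:
    - [0, 0, -0.8, 0]
    - [0, 0, -0.8, 0]
    - [0, 0, -0.4, 0]
    - [0, 0, 0, 0]
    - [0, 0, 0, 0]

```text
clock: 11.75
eef_pos: [0.5142, -0.2191, 0.1675]
tool_rot: [-0.0, 1.0, -0.0, 0.0]
ft_force: [0.5, 0.9, -2.0]
grip_width: 0.0181
grasp_force: 58.7
```

```bash
python3 - <<'E'
from h import *
to(.651,.083,.15,1.571)
d=snap("f")
S=d["side"];print(proj(S,bot.get_obs()["eef_pos"]),proj(S,np.array(bot.get_obs()["eef_pos"])-[0,0,.055]))
cv2.imwrite("pics/crop6.png",cv2.resize(S["image"][100:200,320:420],(600,600),interpolation=2))
E
```

```text
t 11.75 p [ 0.5142 -0.2191  0.1675] yaw_y 1.572 tilt [ 0.001 -0.    -1.   ] w 0.0181 F [ 0.5  0.9 -2. ]
shift units [-6.85 15.1   0.88] roll units 0.001
[[363.77062829 140.05935728]] [[362.64345834 161.77041476]]
```

View pics/crop6.png

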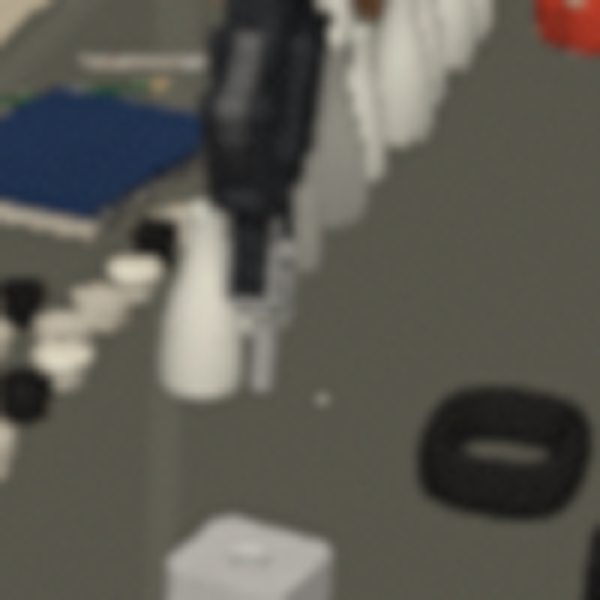

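The pin is held upright: its tip is at side pixel (363.4,165), which fits 63 mm below the TCP, and the block is empty. The holder geometry gives the same offset. I rise and carry it over the eyelet.

>>> apply_moves:
  commands:
    - [0, 0, -0.7, 0]
    - [0, 0, -0.7, 0]
    - [0, 0.3, -0.5, 0]
    - [-0.2, 0.6, 0, 0]
    - [-0.4, 0.9, 0, 0]

```text
clock: 12.27
eef_pos: [0.5259, -0.183, 0.2051]
tool_rot: [0.001, 1.0, -0.0, -0.0]
ft_force: [0.5, 0.1, -1.2]
grip_width: 0.0176
grasp_force: 58.7
```

>>> apply_moves:
  commands:
    - [-0.45, 0.95, 0, 0]
    - [-0.45, 0.95, 0, 0]
    - [-0.45, 0.95, 0, 0]
    - [-0.45, 0.95, 0, 0]
    - [-0.45, 0.95, 0, 0]

```text
clock: 12.68
eef_pos: [0.5708, -0.0857, 0.204]
tool_rot: [-0.001, 1.0, 0.0, -0.001]
ft_force: [-0.5, -0.8, -0.7]
grip_width: 0.0176
grasp_force: 58.7
```

>>> apply_moves:
  commands:
    - [-0.45, 0.95, 0, 0]
    - [-0.45, 0.95, 0, 0]
    - [-0.45, 0.95, 0, 0]
    - [-0.45, 0.95, 0, 0]
    - [-0.45, 0.95, 0, 0]

```text
clock: 13.1
eef_pos: [0.6156, 0.0093, 0.2038]
tool_rot: [-0.001, 1.0, 0.0, -0.001]
ft_force: [-0.4, -0.0, -0.1]
grip_width: 0.0179
grasp_force: 58.7
```

>>> apply_moves:
  commands:
    - [-0.45, 0.95, 0, 0]
    - [-0.45, 0.95, 0, 0]
    - [-0.4, 0.8, 0, 0]
    - [-0.2, 0.5, 0, 0]
    - [0, 0, 0, 0]

```text
clock: 13.52
eef_pos: [0.6458, 0.0742, 0.2037]
tool_rot: [-0.002, 1.0, 0.0, -0.001]
ft_force: [-0.4, -0.7, -1.5]
grip_width: 0.0177
grasp_force: 58.7
```

```bash
python3 - <<'E'
from h import *
to(.6523,.083,.140,1.571)
E
```

```text
t 13.52 p [0.6458 0.0742 0.2037] yaw_y 1.575 tilt [-0.002  0.001 -1.   ] w 0.0177 F [-0.4 -0.7 -1.5]
shift units [-0.33  0.44  3.19] roll units 0.004
```

>>> apply_moves:
  commands:
    - [-0.33, 0.44, 0, 0]
    - [0, 0, 0.8, 0]
    - [0, 0, 0.8, 0]
    - [0, 0, 0.8, 0]
    - [0, 0, 0.8, 0]

```text
clock: 13.93
eef_pos: [0.6517, 0.0791, 0.1402]
tool_rot: [0.0, 1.0, -0.0, -0.0]
ft_force: [0.4, 0.3, -0.8]
grip_width: 0.0177
grasp_force: 58.7
```

>>> apply_moves:
  commands:
    - [0, 0, 0.05, 0]
    - [0, 0, 0, 0]
    - [0, 0, 0, 0]
    - [0, 0, 0, 0]
    - [0, 0, 0, 0]

```text
clock: 14.35
eef_pos: [0.6533, 0.0797, 0.1419]
tool_rot: [-0.0, 1.0, 0.0, 0.001]
ft_force: [0.1, 0.3, -0.2]
grip_width: 0.0177
grasp_force: 58.7
```

```bash
python3 - <<'E'
from h import *
to(.6523,.083,.140,1.571)
d=snap("g")
p=np.array(bot.get_obs()["eef_pos"])
for n in d: print(n,proj(d[n],[p-[.0013,0,.0628],[.651,.083,.062]]).round(1))
T=d["top"]["image"][130:180,225:275];S=d["side"]["image"][205:265,225:285]
cv2.imwrite("pics/crop7.png",np.hstack([cv2.resize(T,(400,400),interpolation=2),cv2.resize(S,(400,400),interpolation=2)]))
E
```

```text
t 14.35 p [0.6533 0.0797 0.1419] yaw_y 1.571 tilt [ 0.003  0.    -1.   ] w 0.0177 F [ 0.1  0.3 -0.2]
shift units [0.05 0.16 0.09] roll units 0.0
side [[255.9 232.2]
 [256.3 240.5]]
top [[251.3 153.6]
 [251.1 156. ]]
```

View pics/crop7.png

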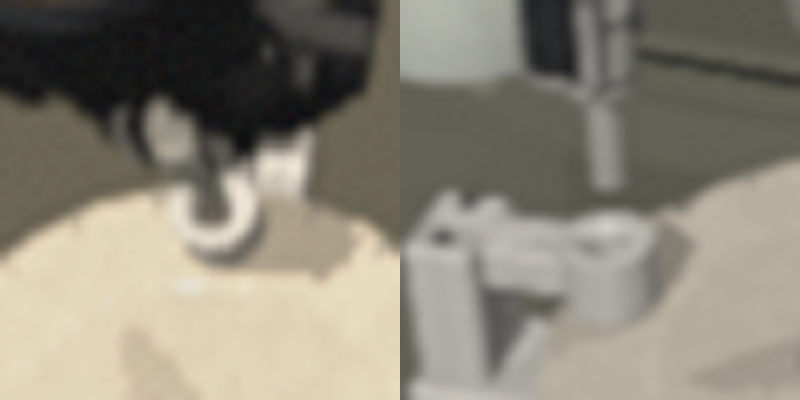

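The side crop shows the pin tip at about (255.7,232.7), directly above the eyelet rim at (256,239.7). In the top crop the tip is at (250.5,154.5) over the bore at (251,156.4), so it needs about +2.5 mm in y. I correct that and lower slowly.

>>> apply_moves:
  commands:
    - [0.06, 0.13, 0, 0]
    - [0, 0, 0.2, 0]
    - [0, 0, 0.2, 0]
    - [0, 0, 0.2, 0]
    - [0, 0, 0.2, 0]

```text
clock: 14.87
eef_pos: [0.6511, 0.0824, 0.1235]
tool_rot: [-0.0, 1.0, -0.0, -0.0]
ft_force: [-0.2, 0.4, 2.6]
grip_width: 0.0175
grasp_force: 58.9
```

>>> apply_moves:
  commands:
    - [0, 0, 0.1, 0]
    - [0, 0, 0.1, 0]
    - [0, 0, 0.1, 0]
    - [0, 0, 0.1, 0]
    - [0, 0, 0, 0]

```text
clock: 15.28
eef_pos: [0.6525, 0.0827, 0.1166]
tool_rot: [-0.0, 1.0, 0.0, 0.001]
ft_force: [3.8, 0.4, 0.9]
grip_width: 0.0174
grasp_force: 58.9
```

>>> apply_moves:
  commands:
    - [-0.05, 0, 0.1, 0]
    - [0, 0, 0.1, 0]
    - [0, 0, 0.1, 0]
    - [0, 0, 0.1, 0]
    - [0, 0, 0.1, 0]

```text
clock: 15.7
eef_pos: [0.6531, 0.0827, 0.1066]
tool_rot: [-0.0, 1.0, 0.0, 0.001]
ft_force: [5.6, 2.3, 2.6]
grip_width: 0.0178
grasp_force: 59.0
```

>>> apply_moves:
  commands:
    - [0, 0, 0.1, 0]
    - [0, 0, 0.1, 0]
    - [0, 0, 0.1, 0]
    - [0, 0, 0.1, 0]
    - [0, 0, 0, 0]

```text
clock: 16.12
eef_pos: [0.6533, 0.0827, 0.0984]
tool_rot: [-0.0, 1.0, 0.0, 0.001]
ft_force: [6.2, 3.1, 0.3]
grip_width: 0.0176
grasp_force: 59.0
```

Tip is below the platter's top face with no axial force, so it is in the hole. I ease the side load and continue down.

>>> apply_moves:
  commands:
    - [-0.05, 0.03, 0.08, 0]
    - [0, 0, 0.08, 0]
    - [0, 0, 0.08, 0]
    - [0, 0, 0.06, 0]
    - [0, 0, 0, 0]

```text
clock: 16.53
eef_pos: [0.6536, 0.0828, 0.0921]
tool_rot: [-0.0, 1.0, -0.0, 0.0]
ft_force: [5.7, 0.9, 0.4]
grip_width: 0.0175
grasp_force: 58.9
```

>>> apply_moves:
  commands:
    - [0, 0, 0.05, 0]
    - [0, 0, 0.03, 0]
    - [0, 0, 0, 0]
    - [0, 0, 0, 0]
    - [0, 0, 0, 0]

```text
clock: 16.95
eef_pos: [0.6537, 0.0829, 0.0911]
tool_rot: [-0.0, 1.0, -0.0, 0.0]
ft_force: [5.5, 0.3, 3.7]
grip_width: 0.0176
grasp_force: 59.2
```

>>> apply_moves:
  commands:
    - [-0.05, 0, 0.04, 0]
    - [0, 0, 0.03, 0]
    - [0, 0, 0, 0]
    - [0, 0, 0, 0]
    - [0, 0, 0, 0]

```text
clock: 17.37
eef_pos: [0.654, 0.0829, 0.0909]
tool_rot: [-0.0, 1.0, -0.0, 0.0]
ft_force: [1.2, 0.6, 11.1]
grip_width: 0.0181
grasp_force: 60.0
```

Seated: z stopped at 0.0909 (expected 0.0908) with 11 N up. I release and retreat.

>>> apply_moves:
  commands:
    - [0, 0, -0.05, 0]
    - [0, 0, 0, 0]
    - [0, 0, 0, 0]
    - [0, 0, 0, 0]
    - [0, 0, 0, 0]
  claw: 0.45

```text
clock: 17.78
eef_pos: [0.6531, 0.0829, 0.0891]
tool_rot: [-0.0, 1.0, -0.0, -0.002]
ft_force: [0.8, 0.0, -0.4]
grip_width: 0.0471
grasp_force: 0.0
```

>>> apply_moves:
  commands:
    - [0, 0, -0.4, 0]
    - [0, 0, -0.8, 0]
    - [0, 0, -1, 0]
    - [0, 0, -1, 0]
    - [0, 0, -1, 0]

```text
clock: 18.2
eef_pos: [0.654, 0.083, 0.1755]
tool_rot: [-0.0, 1.0, -0.0, -0.0]
ft_force: [0.4, -0.1, -0.4]
grip_width: 0.0471
grasp_force: 0.0
```

>>> apply_moves:
  commands:
    - [0, 0, -1, 0]
    - [0, 0, -1, 0]
    - [0, -1, 0, 0]
    - [0, -1, 0, 0]
    - [0, -1, 0, 0]

```text
clock: 18.62
eef_pos: [0.6545, 0.0229, 0.2156]
tool_rot: [-0.001, 1.0, -0.0, 0.001]
ft_force: [-0.4, 0.1, 0.5]
grip_width: 0.0469
grasp_force: 0.0
```

>>> apply_moves:
  commands:
    - [0.5, -1, 0, 0]
    - [0.5, -1, 0, 0]
    - [0.5, -1, 0, 0]
    - [0.5, -1, 0, 0]
    - [0.5, -1, 0, 0]

```text
clock: 19.03
eef_pos: [0.6037, -0.0779, 0.2148]
tool_rot: [-0.0, 1.0, -0.0, 0.0]
ft_force: [-0.1, -0.8, 0.7]
grip_width: 0.047
grasp_force: 0.0
```

>>> apply_moves:
  commands:
    - [0.5, -1, 0, 0]
    - [0.5, -1, 0, 0]
    - [0.5, -1, 0, 0]
    - [0.5, -1, 0, 0]
    - [0, 0, 0, 0]

```text
clock: 19.45
eef_pos: [0.5626, -0.1604, 0.215]
tool_rot: [0.002, 1.0, -0.001, -0.0]
ft_force: [-1.2, 0.8, 0.7]
grip_width: 0.047
grasp_force: 0.0
```

```bash
python3 - <<'E'
from h import *
to(.65,.08,.2)
d=snap("h")
T=d["top"]["image"][130:230,205:305];S=d["side"]["image"][205:305,220:320]
cv2.imwrite("pics/crop8.png",np.hstack([cv2.resize(T,(400,400),interpolation=2),cv2.resize(S,(400,400),interpolation=2)]))
E
```

```text
t 19.45 p [ 0.5626 -0.1604  0.215 ] yaw_y 1.567 tilt [-0.001 -0.002 -1.   ] w 0.047 F [-1.2  0.8  0.7]
shift units [-4.32 12.04  0.73]
```

View pics/crop8.png

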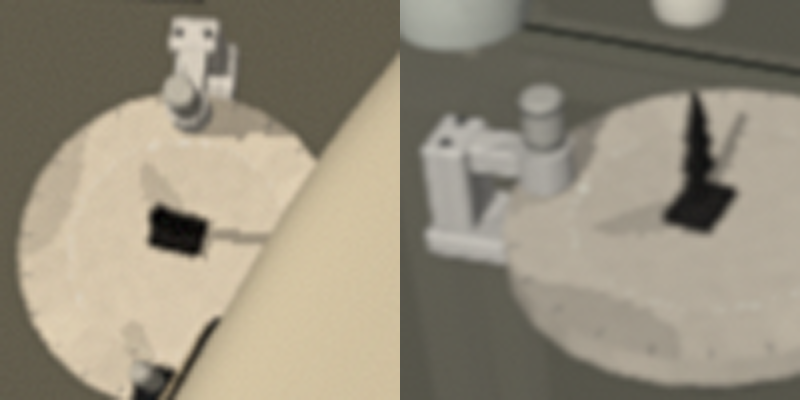

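The crop shows the pin's head down on the eyelet with no gap (side about (255,232)), the tree standing, and the gripper clear. I hand in.

```bash
python3 -c "
from workcell import bot
print(bot.job_done())"
```

```text
the job is handed in; nothing more can be done
None
```

I handed the job in at about 19.5 s: the index pin is fully home through the eyelet in the platter's hole, the tree is standing, and I never touched the bottle or the bangle; the hand-in gave no verdict.

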